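Find the bored end of a vial insert and hold it hole-up

ROBOT

A 6-joint arm with a two-finger parallel gripper is mounted at the origin on the work surface. World frame = base frame: x ahead of the robot, y to its left, z up, the work surface at z = 0. Lengths are in m, angles in rad, forces in N, time in s.
With the tool pointing down it reaches from about 0.35 to 0.725 m from the base axis. Payload 6 kg.
Tool frame: the origin (TCP) lies midway between the tips of the shut fingers; the grasp point (between the pads) lies 19 mm behind it; x points along the fingers, y is the direction in which the jaws open and shut, and the axes are right-handed (so a half turn about x gives the same grasp; the last joint's range is limited). The gripper opens to 85 mm and grips with 20 to 120 N. Pads are 22 mm wide; open, the fingers measure 114 mm over their backs; the gripper's body (76 mm by 85 mm) begins 54 mm behind the grasp point. The pads swing forward as they close: fully open they stand 13 mm farther back than shut.
Start: joints at [-0.848, 0.04, 0.085, 0, -1.615, -0.334], TCP at [0.227, -0.555, 0.231] pointing down, gripper open.
Joint ranges: [-2.56, 2.56], [-1.29, 2.01], [-1.08, 1.49], [-3.29, 1.98], [-2.81, -0.18], [-2.99, 2.99]. Speed limits (rad/s): [2.57, 2.57, 3.01, 3.14, 3.14, 3.14].

INTERFACE

Orientations are given as a unit quaternion [w, x, y, z].
In Python, from rig import * gives the robot as it stands.
- The arm moves only by the tool jog_arm, never from a script. Its argument "series" is a list of rows, each an object with "rot": the turn, a rotation vector about the world's x, y, z in degrees, a list of three; "offset": the shift along the world's x, y, z in m, a list of three; "jaw": the closure in counts, from 0 (fully open) to 255 (shut). In form: [{"rot": [ax, ay, az], "offset": [dx, dy, dz], "jaw": jaw}, ...]. A call has 1 to 12 rows; each row is the pose to reach, as a shift and turn from the pose measured when the call began; what a row does not reach only later rows make up. A row lasts 1/10 s, in which the tool goes at most 50 mm and 8.59 degrees, less where a joint would pass 70% of its speed; a pose out of reach is approached as far as the arm can. A call with a gripper value outside its range is refused whole. The fingers move at their own pace and stop on an object; "force" is the grip in N (left out, the last holds). Time passes only in rows, so rows that repeat a pose let the fingers close. It gives the time, the measured TCP pose, the force and the opening at its end, in the units of the state.
- sense(): the state, without advancing time (a new reading comes with each control period).
- read_camera(name): name is "side" or "top"; returns a dict with "frame" (384x512x3 uint8, blue, green, red), "depth" (384x512 float32, m along the optical axis (not along the pixel's ray), 0 where there is no reading), "fx", "fy", "cx", "cy" (pixels), "R" (3x3) and "t" (3): a world point X has camera coordinates R X + t. Camera axes: x right, y down, z forward; pixel columns grow to the right and rows downward; lengths in m; the calibration is good to about 2 mm. A picture is of the moment at which its call begins.
- job_done(): hands the job in, once; it reports no verdict.
The state is a dict: "t": time; "qpos": joint angles; "joint_vel": joint speeds; "tau": joint torques, N m; "tool_pos": TCP position; "eef_rot": TCP orientation; "wrist_force": force on the tool from outside, world axes, zero at the start; "torque": the same for the moment, N m; "gripper_width": finger opening in m.
Only numpy, scipy, OpenCV 4.12 (cv2) and the standard library are available. Lean on these libraries where they do the work, as an engineer would, in place of code of your own. Each camera call takes 0.05 s, during which the arm holds its last target.

TASK

Fold the clear cover of the blue stand back until it meets its stop, and take out the aluminium vial insert that lies under it; leave the other insert and everything else on the bench alone. Find out by feel which end has the hole, by trying its ends on the gauge pin until the pin goes well into the hole. Then turn the insert upright with the hole on top and finish while still holding it like that, steady and clear of everything, about 20 cm above the bench.

Things in the scene. Friction and masses are not known exactly. Their poses are not given: they have to be found in the camera images.
- insert_a: square aluminium block, 70 mm long (its x) by 40 by 40 mm, mass about 0.25 kg. Origin at its middle, x along its length. One end has a round blind hole on the axis, 24 mm across and 40 mm deep; the other end is closed and has a flush black disc of the same size, so the two ends look alike. Which end is bored differs between the two inserts and is NOT told by the names or axes: it must be felt. It starts lying on its side in one of the two places of the stand.
- insert_b: square aluminium block, 70 mm long (its x) by 40 by 40 mm, mass about 0.25 kg. Origin at its middle, x along its length. One end has a round blind hole on the axis, 24 mm across and 40 mm deep; the other end is closed and has a flush black disc of the same size, so the two ends look alike. Which end is bored differs between the two inserts and is NOT told by the names or axes: it must be felt. It starts lying on its side in the other place of the stand.
- stand: fixed blue stand, base 120 mm (x) by 290 mm (y) by 8 mm, with two places for inserts, 170 mm apart along its y. Each place is a rest 62 mm (x) by 28 mm (y) (dark) whose top is 28 mm above the bench, with end lips 4 mm thick, 50 mm wide (y) and 42 mm high from the bench at x = +-42 mm. The insert lies along the stand's x and overhangs the rest by 6 mm on both long sides. Origin at bench level under the middle of the covered place, z up; the base reaches from y = -60 to +230 mm
- covered_place (a point): the point where the middle of the insert to be taken lies at the start, under the cover (48 mm above the bench)
- open_place (a point): the same point of the open place, where the other insert lies and must stay
- cover (a joint): angle of the clear cover (100 by 100 mm, 4 mm thick, orange front rim) about its hinge: 0 = lying flat over the insert, 1.57 = upright, 2.0 = leaning back against its stop. It starts ajar (0.75 to 1.1), its free edge towards the robot and raised. The hinge is stiff: the cover stays where it is left, and a push of 1 to 4 N square to it at its free edge moves it; pushed level while still leaning low, a rubbing fingertip can jam it, so follow the arc of the edge
- cover_hinge (a point): middle of the hinge line, 74 mm above the bench and 64 mm beyond the stand's origin along its x; the line runs along the stand's y between two posts 8 mm thick, centred 56 mm to either side
- cover_edge (a point): middle of the cover's free edge, 100 mm from the hinge line
- gauge: fixed pin gauge: base 90 mm (x) by 80 mm (y) by 12 mm, upright red plate 50 mm (x) by 10 mm (y), top 90 mm above the bench, and a level steel pin 12 mm thick through the plate along the gauge's y, 65 mm above the bench, sticking out 30 mm on both sides with round ends. Origin at bench level under the middle of the pin
- pin_left (a point): tip of the pin on the gauge's +y side; it points to +y
- pin_right (a point): tip of the pin on the gauge's -y side; it points to -y
- mat: fixed flat green mat 130 mm (x) by 270 mm (y), 3 mm thick, left free: room to lay the insert down and take it anew. Origin under its middle
- amber_1: brown glass bottle with black cap, 110 mm high, in the white tray beyond the gauge and stand; a bystander, leave it alone. Origin under its middle
- amber_2: another such bottle beside it; a bystander, leave it alone. Origin under its middle
- wash_bottle: white wash bottle with red top, 190 mm high, at the right side; a bystander, leave it alone. Origin under its middle
- beaker: glass beaker 85 mm high, at the left side; a bystander, leave it alone. Origin under its middle
- stopper: brick-red rubber stopper 30 mm high, at the right; a bystander, leave it alone. Origin under its middle
- cuvette_box: white carton 60 by 100 by 35 mm, at the left side; a bystander, leave it alone. Origin under its middle
Mind the look-alikes: they are no part of the job. What is shaped like the insert_b but purple or red is not meant.

How it is judged:
On the way, in this order (a step that is already met when the one before it is completed fails the run):
1. the cover is folded back past upright (more than 1.75 rad) (value of joint cover above 1.75 rad), for 0.2 s.
2. the gauge pin has gone at least 18 mm into the hole of the insert from the covered place (((distance between pin_left and insert_a below 0.017 m and distance between insert_b and open_place below 0.025 m) or (distance between pin_left and insert_b below 0.017 m and distance between insert_a and open_place below 0.025 m) or (distance between pin_right and insert_a below 0.017 m and distance between insert_b and open_place below 0.025 m) or (distance between pin_right and insert_b below 0.017 m and distance between insert_a and open_place below 0.025 m))), for 0.1 s.
At the end, for the whole second after the job is handed in: The insert from the covered place is held still in the fingers, hole up within 0.3 rad of vertical, its middle 0.14 to 0.32 m above the bench, touching neither stand nor gauge; the cover is still folded back (over 1.75 rad) and the other insert lies in the open place within 25 mm (value of joint cover above 1.75 rad and ((height (world z) of insert_a between 0.14 and 0.32 m and angle between insert_a_c0's own z axis and vertical below 0.3 rad and contact force between the fingers and insert_a above 1 N and linear speed of insert_a below 0.04 m/s and angular speed of insert_a below 0.3 rad/s and contact force between insert_a and stand below 0.1 N and contact force between insert_a and gauge below 0.1 N and distance between insert_b and open_place below 0.025 m and angle between insert_b's own z axis and vertical below 0.25 rad) or (height (world z) of insert_b between 0.14 and 0.32 m and angle between insert_b_c0's own z axis and vertical below 0.3 rad and contact force between the fingers and insert_b above 1 N and linear speed of insert_b below 0.04 m/s and angular speed of insert_b below 0.3 rad/s and contact force between insert_b and stand below 0.1 N and contact force between insert_b and gauge below 0.1 N and distance between insert_a and open_place below 0.025 m and angle between insert_a's own z axis and vertical below 0.25 rad))); the arm keeps its last pose, push and grip.
It fails at once if the insert in the open place is moved from it by more than 25 mm (not (distance between any of insert_a, insert_b and open_place below 0.025 m)).
It fails at once if another thing on the bench is moved by more than 30 mm (distance of any of amber_1, amber_2, wash_bottle, beaker, stopper, cuvette_box from where it was at the start of the episode above 0.03 m).
It also fails if it takes over 67 s, if anything falls off the work surface, if the arm or the gripper's body presses on something with over 40 N, if the wrist force passes 120 N, or if a joint passes its speed limit or range.

## Working session

There is one attempt and no reset: what is moved stays moved. The work goes in short steps, Python scripts to look and compute and a tool call to move; the robot and the scene stay as the last step left them, time stands still between calls to the robot, and variables do not carry over. Pictures are saved under pics/ and viewed, and the job is handed in when it is done.

Besides the shell and the picture viewer there is one more tool, called by a JSON object that holds its "op" and its "data", one argument or row to a line. jog_arm: Moves the arm, as the interface text tells. Its arguments: {"type":"object","properties":{"series":{"type":"array"},"force":{"type":"number"}},"required":["series"]}

```bash
ls; mkdir -p pics; python3 - <<'E'
from rig import *
import cv2,numpy as np
s=sense();print(s)
for n in("side","top"):
    c=read_camera(n);cv2.imwrite(f"pics/{n}0.png",c["frame"]);np.savez(f"{n}0.npz",**c)
    R=np.array(c["R"]);print(n,c["fx"],c["cx"],c["cy"],R.round(3).tolist(),(-R.T@np.array(c["t"])).round(3))
E
```

```text
pics
{'t': 0.0, 'qpos': array([-8.48294100e-01,  4.08423820e-02,  8.38120339e-02, -5.05060878e-04,
       -1.61553711e+00, -3.33701053e-01]), 'joint_vel': array([-0.00012819,  0.0013441 ,  0.00098101, -0.0002866 , -0.00033449,
        0.00013444]), 'tau': array([-1.78021842e-04, -3.68205500e+01,  3.47417736e+01,  6.93246424e+00,
       -5.33055514e-03,  5.77008819e-06]), 'tool_pos': array([ 0.2274044 , -0.5548666 ,  0.23025412]), 'eef_rot': array([ 0.69362421, -0.13597464,  0.6939471 ,  0.13723619]), 'wrist_force': array([-0.53412525,  0.13194712,  0.71300303]), 'torque': array([0.0036217 , 0.01412825, 0.00094512]), 'gripper_width': 0.08547254488353843}
side 470.94521677944005 255.07220953313393 191.27926009084274 [[0.882, -0.471, -0.006], [-0.373, -0.691, -0.619], [0.288, 0.548, -0.785]] [ 0.164 -0.872  1.297]
top 488.4207554330232 259.0085310685783 197.1552723478668 [[-0.099, -0.995, -0.0], [-0.974, 0.097, -0.207], [0.206, -0.02, -0.978]] [0.27  0.008 1.633]
```

View pics/side0.png

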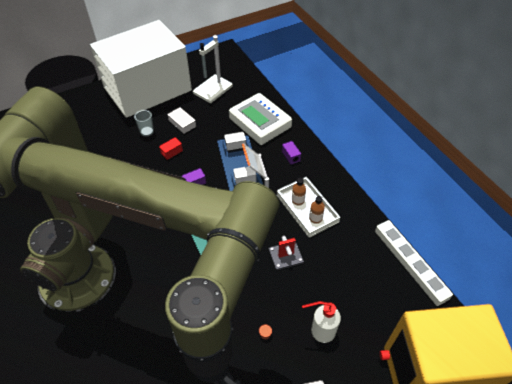

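View pics/top0.png

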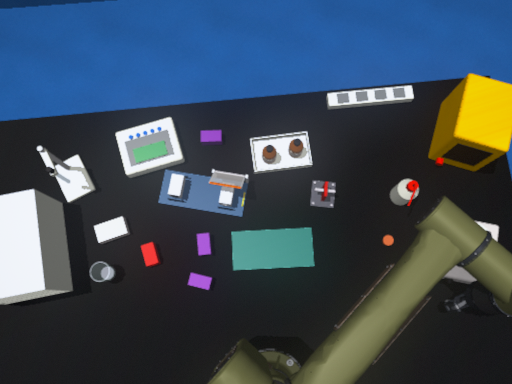

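```bash
cat > h.py <<'E'
import cv2,numpy as np
def load(f): return dict(np.load(f))
def proj(c,X):
    p=c["R"]@np.array(X,float)+c["t"]; return np.array([c["fx"]*p[0]/p[2]+c["cx"],c["fy"]*p[1]/p[2]+c["cy"]])
def ray(c,uv,z):
    d=c["R"].T@np.array([(uv[0]-c["cx"])/c["fx"],(uv[1]-c["cy"])/c["fy"],1]); o=-c["R"].T@c["t"]
    return o+d*(z-o[2])/d[2]
def cloud(c):
    v,u=np.mgrid[0:384,0:512]; z=c["depth"]
    P=np.stack([(u-c["cx"])/c["fx"]*z,(v-c["cy"])/c["fy"]*z,z],-1)-c["t"]
    W=P@c["R"]; W[z==0]=np.nan; return W
E
python3 - <<'E'
from h import *
t=load("top0.npz");s=load("side0.npz")
a=cv2.resize(t["frame"][150:275,150:350],None,fx=4,fy=4,interpolation=cv2.INTER_CUBIC)
cv2.imwrite("pics/t1.png",a)
b=cv2.resize(s["frame"][125:275,180:340],None,fx=4,fy=4,interpolation=cv2.INTER_CUBIC)
cv2.imwrite("pics/s1.png",b)
W=cloud(t)
hsv=cv2.cvtColor(t["frame"],cv2.COLOR_BGR2HSV)
def rect(m,name,z):
    cs,_=cv2.findContours(m.astype(np.uint8),cv2.RETR_EXTERNAL,cv2.CHAIN_APPROX_NONE)
    for c in cs:
        if cv2.contourArea(c)<30: continue
        p=np.array([ray(t,q[0],z)[:2]*1000 for q in c],np.float32)
        print(name,cv2.minAreaRect(p),cv2.contourArea(c))
H,S,V=cv2.split(hsv)
rect((H>75)&(H<97)&(S>100)&(V>60),"mat",0.003)
m=(H>100)&(H<118)&(S>80)&(V>40); m[:150]=0
rect(m,"stand",0.008)
Z=W[...,2]
m=(Z>.06)&(Z<.075);m[:165]=0;m[215:]=0;m[:,:155]=0;m[:,245:]=0
rect(m,"ins",0.068)
m=((H<8)|(H>172))&(S>150)&(V>80);m2=m.copy();m2[:,:300]=0;m2[:,345:]=0
rect(m2,"gauge red",.09)
o=(H>5)&(H<20)&(S>120)&(V>120);o[:165]=0;o[195:]=0;o[:,:200]=0;o[:,250:]=0
print("orange",np.nanmean(W[o],0),o.sum(), W[o].round(3)[::4].tolist())
E
```

```text
mat ((435.3524169921875, -51.462005615234375), (272.4573669433594, 132.73777770996094), 87.32377624511719) 3124.5
stand ((647.0548706054688, 164.10867309570312), (292.3504638671875, 122.76290893554688), 74.6107406616211) 2272.0
stand ((640.8211669921875, -891.9276123046875), (17.22513198852539, 107.8055191040039), 78.24652862548828) 78.0
ins ((616.1713256835938, 82.32843017578125), (40.04189682006836, 58.44927978515625), 74.1871337890625) 186.5
ins ((666.7877197265625, 243.7476806640625), (42.53231430053711, 71.833251953125), 74.65162658691406) 233.0
gauge red ((597.228759765625, -236.43768310546875), (16.162118911743164, 60.249786376953125), 82.68892669677734) 48.0
orange [0.62997495 0.07793736 0.15388488] 65 [[0.644, 0.126, 0.153], [0.645, 0.114, 0.147], [0.641, 0.117, 0.149], [0.639, 0.104, 0.154], [0.636, 0.107, 0.154], [0.635, 0.095, 0.153], [0.634, 0.083, 0.151], [0.63, 0.089, 0.158], [0.629, 0.077, 0.156], [0.627, 0.064, 0.158], [0.625, 0.074, 0.159], [0.624, 0.061, 0.156], [0.624, 0.049, 0.153], [0.622, 0.059, 0.153], [0.619, 0.046, 0.158], [0.619, 0.034, 0.155], [0.616, 0.034, 0.153]]
```

View pics/t1.png

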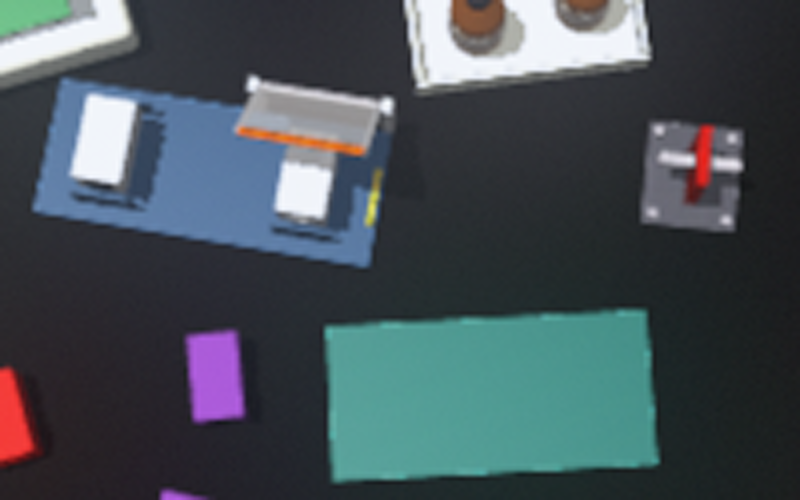

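View pics/s1.png

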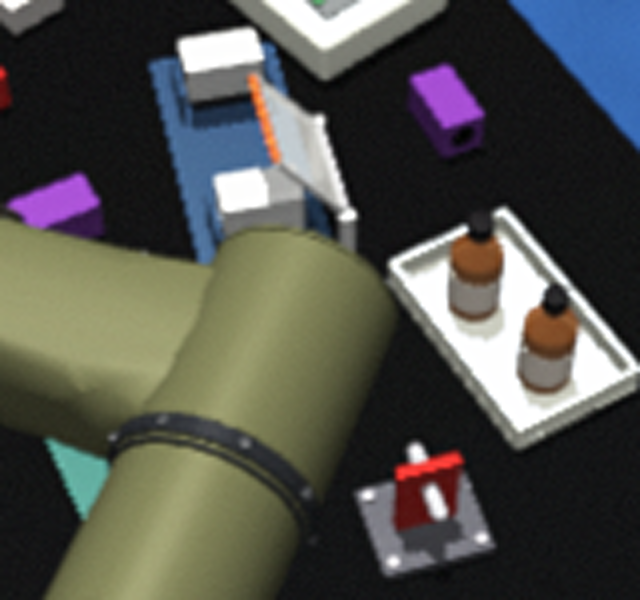

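```bash
cat >> h.py <<'E'
from scipy.spatial.transform import Rotation as Ro
yaw=np.radians(-15.4); O=np.array([.6235,.081,0]); ex=np.array([np.cos(yaw),np.sin(yaw),0]); ey=np.array([-np.sin(yaw),np.cos(yaw),0])
def S(x,y,z): return O+x*ex+y*ey+np.array([0,0,z])
def toolR(xax,yax):
    return Ro.from_matrix(np.stack([xax,yax,np.cross(xax,yax)],1))
def q2R(q): return Ro.from_quat(np.roll(q,-1))
def delta(st,pos,Rt):
    d=(Rt*q2R(st["eef_rot"]).inv()).as_rotvec(degrees=True)
    return np.round(pos-st["tool_pos"],4),d.round(2)
E
python3 - <<'E'
from rig import *
from h import *
s=sense()
ph=np.radians(35)
Rt=toolR(np.sin(ph)*ex-np.cos(ph)*np.array([0,0,1]),ey)
print(delta(s,S(-.023,0,.114),Rt)); print(S(-.023,0,.114))
# gauge details
t=load("top0.npz");W=cloud(t)
P=W[175:215,305:345].reshape(-1,3);P=P[(P[:,2]>.03)&(P[:,2]<.1)]
print(len(P));
b=cv2.resize(t["frame"][172:216,300:348],None,fx=12,fy=12,interpolation=cv2.INTER_CUBIC);cv2.imwrite("pics/g.png",b)
s=load("side0.npz")
b=cv2.resize(s["frame"][225:275,260:312],None,fx=12,fy=12,interpolation=cv2.INTER_CUBIC);cv2.imwrite("pics/gs.png",b)
E
```

```text
(array([ 0.3739,  0.642 , -0.1164]), array([  2.05, -35.57, -36.51]))
[0.60132581 0.08710779 0.114     ]
140
```

View pics/g.png

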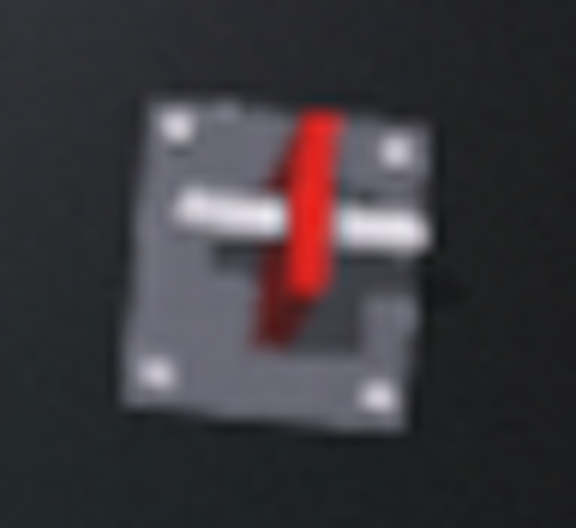

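View pics/gs.png

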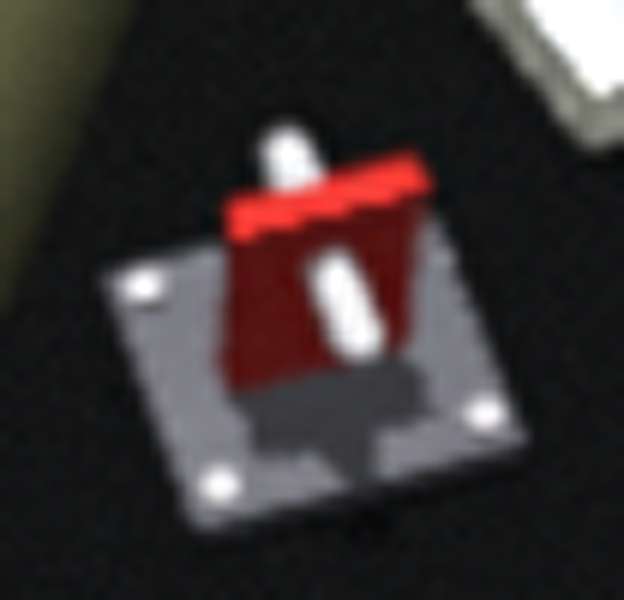

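```bash
python3 - <<'E'
from h import *
t=load("top0.npz");s=load("side0.npz")
f=lambda p,o:[(p[0]+.5)/12-.5+o[0],(p[1]+.5)/12-.5+o[1]]
T=lambda p,z:ray(t,f(p,(300,172)),z)
Sd=lambda p,z:ray(s,f(p,(260,225)),z)
for nm,F,pin,base,top in(("top",T,[(172,207),(432,231)],[(150,100),(430,122),(407,432),(122,405)],[(320,112),(307,298)]),
                ("side",Sd,[(284,122),(362,362)],[(100,270),(435,198),(525,438),(200,530)],[(235,220),(424,172)])):
    a,b=[F(p,.067) for p in pin]; print(nm,"pin",a.round(4),b.round(4),((a+b)/2).round(4),np.linalg.norm(a-b),np.degrees(np.arctan2(*(a-b)[1::-1])))
    B=np.array([F(p,.012) for p in base]);print(B.round(4).tolist(),B.mean(0).round(4),[np.degrees(np.arctan2(*(B[(i+1)%4]-B[i])[1::-1])).round(1) for i in range(4)])
    a,b=[F(p,.09) for p in top];print("plate",((a+b)/2).round(4),np.degrees(np.arctan2(*(a-b)[1::-1])),np.linalg.norm(a-b))
E
```

```text
top pin [ 0.6095 -0.2058  0.067 ] [ 0.5958 -0.2758  0.067 ] [ 0.6026 -0.2408  0.067 ] 0.07134061805989239 78.91133129914094
[[0.6531, -0.2109, 0.012], [0.6388, -0.2894, 0.012], [0.5504, -0.2712, 0.012], [0.566, -0.1924, 0.012]] [ 0.6021 -0.241   0.012 ] [np.float64(-100.3), np.float64(168.4), np.float64(78.8), np.float64(-12.0)]
plate [ 0.6014 -0.2408  0.09  ] -11.16537295953816 0.051761573863084914
side pin [ 0.6107 -0.2052  0.067 ] [ 0.5919 -0.2762  0.067 ] [ 0.6013 -0.2407  0.067 ] 0.07341062092230859 75.18061345268397
[[0.5644, -0.1925, 0.012], [0.654, -0.2154, 0.012], [0.6366, -0.2891, 0.012], [0.5492, -0.2725, 0.012]] [ 0.601  -0.2424  0.012 ] [np.float64(-14.3), np.float64(-103.3), np.float64(169.3), np.float64(79.3)]
plate [ 0.6014 -0.2422  0.09  ] 168.1222716594572 0.05002041001745303
```

{"op": "jog_arm", "data": {
  "series": [
    {"rot": [0, 0, 0], "offset": [0, 0.02, 0.05], "jaw": 255},
    {"rot": [0, 0, -8], "offset": [0.02, 0.06, 0.08], "jaw": 255},
    {"rot": [0, 0, -16], "offset": [0.04, 0.11, 0.09], "jaw": 255},
    {"rot": [0, 0, -24], "offset": [0.06, 0.16, 0.09], "jaw": 255},
    {"rot": [0, 0, -32], "offset": [0.08, 0.21, 0.09], "jaw": 255},
    {"rot": [0, 0, -37.7], "offset": [0.1, 0.26, 0.09], "jaw": 255},
    {"rot": [0, 0, -37.7], "offset": [0.12, 0.31, 0.09], "jaw": 255},
    {"rot": [0, 0, -37.7], "offset": [0.14, 0.36, 0.09], "jaw": 255},
    {"rot": [0, 0, -37.7], "offset": [0.16, 0.41, 0.09], "jaw": 255},
    {"rot": [0, 0, -37.7], "offset": [0.18, 0.46, 0.09], "jaw": 255},
    {"rot": [0, 0, -37.7], "offset": [0.2, 0.51, 0.09], "jaw": 255},
    {"rot": [0, 0, -37.7], "offset": [0.22, 0.55, 0.09], "jaw": 255}
  ],
  "force": 40
}}

```text
t: 1.3
tool_pos: [0.4245, -0.0548, 0.3206]
eef_rot: [0.701, 0.095, 0.7, -0.094]
wrist_force: [1.8, -1.7, 0.2]
gripper_width: 0.0001
```

```bash
python3 - <<'E'
from rig import *
from h import *
s=sense();print(s["qpos"].round(3))
ph=np.radians(35)
Rt=toolR(np.sin(ph)*ex-np.cos(ph)*np.array([0,0,1]),ey)
for p in((-.12,0,.2),(-.05,0,.118),(-.023,0,.114)):print(delta(s,S(*p),Rt))
E
```

```text
[ 3.470e-01 -3.910e-01 -1.270e-01 -2.000e-03 -1.833e+00 -2.187e+00]
(array([ 0.0833,  0.1676, -0.1206]), array([ -9.4 , -33.68,  -0.06]))
(array([ 0.1508,  0.149 , -0.2026]), array([ -9.4 , -33.68,  -0.06]))
(array([ 0.1768,  0.1419, -0.2066]), array([ -9.4 , -33.68,  -0.06]))
```

{"op": "jog_arm", "data": {
  "series": [
    {"rot": [-2, -7, 0], "offset": [0.02, 0.042, -0.03], "jaw": 255},
    {"rot": [-4, -14, 0], "offset": [0.04, 0.084, -0.06], "jaw": 255},
    {"rot": [-6, -21, 0], "offset": [0.06, 0.126, -0.09], "jaw": 255},
    {"rot": [-7.7, -28, 0], "offset": [0.083, 0.168, -0.12], "jaw": 255},
    {"rot": [-9.4, -33.7, 0], "offset": [0.105, 0.162, -0.16], "jaw": 255},
    {"rot": [-9.4, -33.7, 0], "offset": [0.13, 0.155, -0.195], "jaw": 255},
    {"rot": [-9.4, -33.7, 0], "offset": [0.151, 0.149, -0.203], "jaw": 255},
    {"rot": [-9.4, -33.7, 0], "offset": [0.165, 0.145, -0.205], "jaw": 255},
    {"rot": [-9.4, -33.7, 0], "offset": [0.165, 0.145, -0.205], "jaw": 255}
  ]
}}

```text
t: 2.2
tool_pos: [0.5897, 0.089, 0.1138]
eef_rot: [0.879, 0.061, 0.458, -0.12]
wrist_force: [-0.6, -0.3, -0.1]
gripper_width: 0.0001
```

```bash
cat > arc.py <<'E'
from rig import *
from h import *
s=sense();print(s["tool_pos"],s["qpos"].round(3),s["wrist_force"])
ph=np.radians(35)
xt=np.sin(ph)*ex-np.cos(ph)*np.array([0,0,1])
print(delta(s,s["tool_pos"],toolR(xt,ey))[1])
for th in np.arange(.85,2.08,.1):
    r=.083;c=np.array([.064-r*np.cos(th),.074+r*np.sin(th)])-.002*np.array([np.sin(th),np.cos(th)])
    tcp=c-.011*np.array([np.cos(ph),np.sin(ph)])
    print(th.round(2),(S(tcp[0],0,tcp[1])-s["tool_pos"]).round(3).tolist())
for n in("side","top"):
    c=read_camera(n);np.savez(n+"1.npz",**c)
    sl=(slice(150,225),slice(150,262)) if n=="top" else (slice(100,220),slice(180,300))
    cv2.imwrite(f"pics/{n}1.png",cv2.resize(c["frame"][sl],None,fx=5,fy=5,interpolation=cv2.INTER_CUBIC))
E
python3 arc.py
```

```text
[0.58971007 0.08899317 0.11376701] [ 0.717 -0.403 -0.84   0.665 -0.887 -2.923] [-0.64737811 -0.27228709 -0.11021597]
[ 0.13 -0.13  0.05]
0.85 [0.033, -0.008, 0.015]
0.95 [0.039, -0.009, 0.02]
1.05 [0.045, -0.011, 0.025]
1.15 [0.052, -0.013, 0.029]
1.25 [0.06, -0.015, 0.032]
1.35 [0.067, -0.017, 0.034]
1.45 [0.075, -0.019, 0.036]
1.55 [0.083, -0.022, 0.037]
1.65 [0.091, -0.024, 0.037]
1.75 [0.099, -0.026, 0.036]
1.85 [0.107, -0.028, 0.034]
1.95 [0.115, -0.03, 0.032]
2.05 [0.122, -0.032, 0.028]
```

View pics/side1.png

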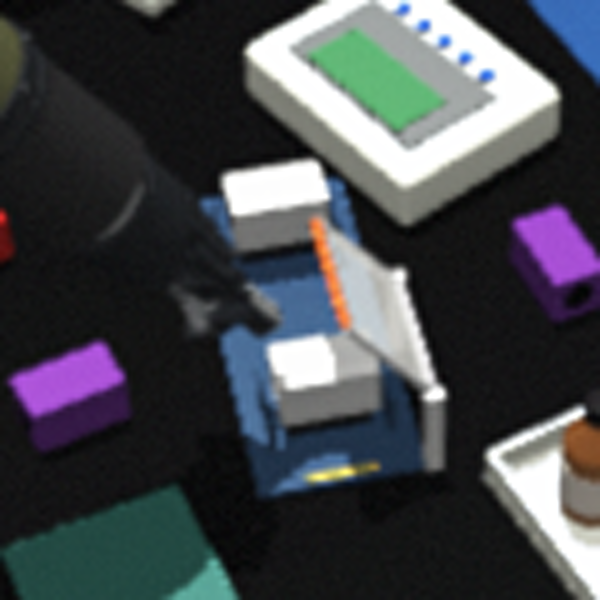

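View pics/top1.png

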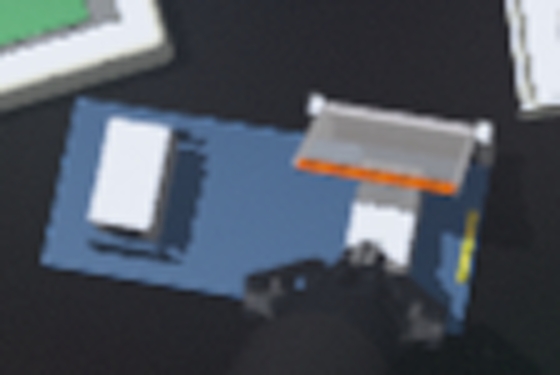

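{"op": "jog_arm", "data": {
  "series": [
    {"rot": [-4.7, 1.3, 7], "offset": [0, 0, 0], "jaw": 255},
    {"rot": [-9.4, 2.6, 13.9], "offset": [0, 0, 0], "jaw": 255},
    {"rot": [-14.1, 3.9, 20.9], "offset": [0, 0, 0], "jaw": 255},
    {"rot": [-18.8, 5.2, 27.8], "offset": [0, 0, 0], "jaw": 255},
    {"rot": [-23.5, 6.5, 34.8], "offset": [0, 0, 0], "jaw": 255},
    {"rot": [-28.2, 7.8, 41.8], "offset": [0, 0, 0], "jaw": 255},
    {"rot": [-32.9, 9, 48.7], "offset": [0, 0, 0], "jaw": 255},
    {"rot": [-37.6, 10.3, 55.7], "offset": [0, 0, 0], "jaw": 255},
    {"rot": [-42.3, 11.6, 62.6], "offset": [0, 0, 0], "jaw": 255},
    {"rot": [-47, 12.9, 69.6], "offset": [0, 0, 0], "jaw": 255},
    {"rot": [-49.8, 13.7, 73.7], "offset": [0, 0, 0], "jaw": 255}
  ]
}}

```text
t: 3.4
tool_pos: [0.589, 0.0905, 0.1163]
eef_rot: [0.664, -0.58, 0.406, 0.24]
wrist_force: [0.5, 0.1, -0.7]
gripper_width: 0.0001
```

{"op": "jog_arm", "data": {
  "series": [
    {"rot": [-4.7, 1.3, 7], "offset": [0, 0, 0], "jaw": 255},
    {"rot": [-9.4, 2.6, 13.9], "offset": [0, 0, 0], "jaw": 255},
    {"rot": [-14.1, 3.9, 20.9], "offset": [0, 0, 0], "jaw": 255},
    {"rot": [-18.8, 5.2, 27.8], "offset": [0, 0, 0], "jaw": 255},
    {"rot": [-23.5, 6.5, 34.8], "offset": [0, 0, 0], "jaw": 255},
    {"rot": [-28.2, 7.8, 41.8], "offset": [0, 0, 0], "jaw": 255},
    {"rot": [-32.9, 9, 48.7], "offset": [0, 0, 0], "jaw": 255},
    {"rot": [-37.6, 10.3, 55.7], "offset": [0, 0, 0], "jaw": 255},
    {"rot": [-42.3, 11.6, 62.6], "offset": [0, 0, 0], "jaw": 255},
    {"rot": [-47, 12.9, 69.6], "offset": [0, 0, 0], "jaw": 255},
    {"rot": [-49.8, 13.7, 73.7], "offset": [0, 0, 0], "jaw": 255}
  ]
}}

```text
t: 4.5
tool_pos: [0.5886, 0.0911, 0.1173]
eef_rot: [-0.058, 0.88, -0.115, -0.458]
wrist_force: [-0.4, 0.2, 0.6]
gripper_width: 0.0
```

```bash
sed -i 's/toolR(xt,ey)/toolR(xt,-ey)/; s/^for n in.*/raise SystemExit\nfor n in("side","top"):/' arc.py; python3 arc.py
```

```text
[0.58861359 0.09114892 0.11731517] [ 0.722 -0.411 -0.839  0.662 -0.891  0.231] [-0.39419131  0.22658972  0.64004336]
[ 0.18 -0.05 -0.62]
0.85 [0.034, -0.01, 0.011]
0.95 [0.04, -0.011, 0.017]
1.05 [0.046, -0.013, 0.021]
1.15 [0.053, -0.015, 0.025]
1.25 [0.061, -0.017, 0.029]
1.35 [0.068, -0.019, 0.031]
1.45 [0.076, -0.022, 0.033]
1.55 [0.084, -0.024, 0.033]
1.65 [0.092, -0.026, 0.033]
1.75 [0.1, -0.028, 0.032]
1.85 [0.108, -0.03, 0.031]
1.95 [0.116, -0.032, 0.028]
2.05 [0.123, -0.034, 0.025]
```

{"op": "jog_arm", "data": {
  "series": [
    {"rot": [0, 0, 0], "offset": [0.017, -0.005, 0.004], "jaw": 255},
    {"rot": [0, 0, 0], "offset": [0.034, -0.01, 0.011], "jaw": 255},
    {"rot": [0, 0, 0], "offset": [0.04, -0.011, 0.017], "jaw": 255},
    {"rot": [0, 0, 0], "offset": [0.046, -0.013, 0.021], "jaw": 255},
    {"rot": [0, 0, 0], "offset": [0.053, -0.015, 0.025], "jaw": 255},
    {"rot": [0, 0, 0], "offset": [0.061, -0.017, 0.029], "jaw": 255},
    {"rot": [0, 0, 0], "offset": [0.068, -0.019, 0.031], "jaw": 255},
    {"rot": [0, 0, 0], "offset": [0.076, -0.022, 0.033], "jaw": 255}
  ]
}}

```text
t: 5.3
tool_pos: [0.6653, 0.0693, 0.1507]
eef_rot: [-0.058, 0.88, -0.114, -0.458]
wrist_force: [-1.0, 1.0, -0.0]
gripper_width: 0.0003
```

```bash
sed -i 's/^raise SystemExit//' arc.py; sed -i 's/1.npz/2.npz/;s/}1.png/}2.png/' arc.py; python3 arc.py
```

```text
[0.665255   0.06934132 0.15066046] [ 0.585 -0.23  -0.627  0.615 -0.84   0.388] [-1.0208118   1.02934578 -0.0427379 ]
[ 0.16 -0.02 -0.65]
0.85 [-0.043, 0.012, -0.022]
0.95 [-0.037, 0.01, -0.017]
1.05 [-0.03, 0.008, -0.012]
1.15 [-0.023, 0.007, -0.008]
1.25 [-0.016, 0.005, -0.005]
1.35 [-0.008, 0.002, -0.002]
1.45 [-0.0, 0.0, -0.001]
1.55 [0.008, -0.002, -0.0]
1.65 [0.016, -0.004, -0.0]
1.75 [0.024, -0.006, -0.001]
1.85 [0.031, -0.009, -0.003]
1.95 [0.039, -0.011, -0.005]
2.05 [0.046, -0.013, -0.008]
```

View pics/side2.png

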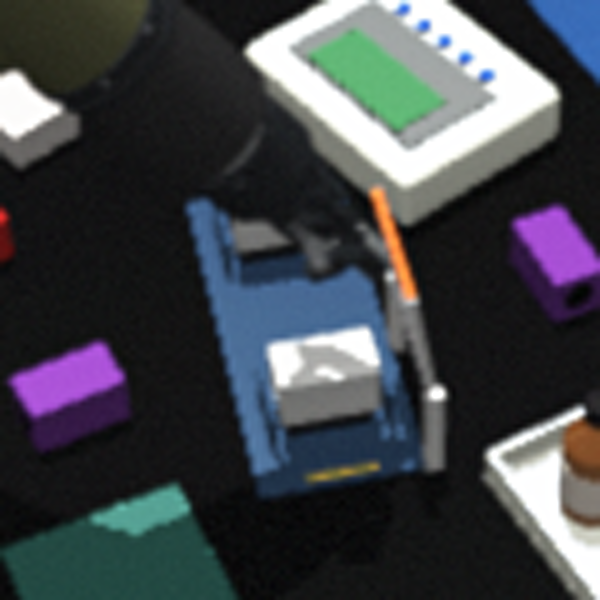

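View pics/top2.png

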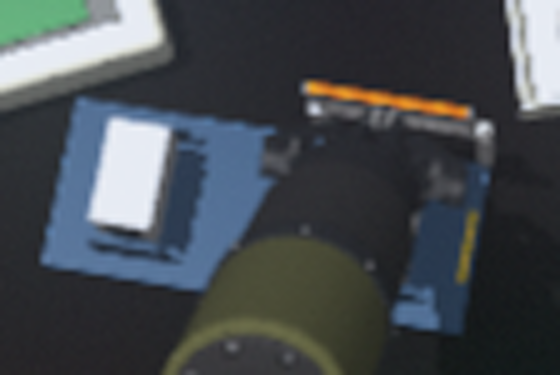

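{"op": "jog_arm", "data": {
  "series": [
    {"rot": [0, 0, 0], "offset": [0.008, -0.002, 0], "jaw": 255},
    {"rot": [0, 0, 0], "offset": [0.016, -0.004, 0], "jaw": 255},
    {"rot": [0, 0, 0], "offset": [0.024, -0.006, -0.001], "jaw": 255},
    {"rot": [0, 0, 0], "offset": [0.031, -0.009, -0.003], "jaw": 255},
    {"rot": [0, 0, 0], "offset": [0.035, -0.01, -0.004], "jaw": 255},
    {"rot": [0, 0, 0], "offset": [0.039, -0.011, -0.005], "jaw": 255},
    {"rot": [0, 0, 0], "offset": [0.042, -0.012, -0.006], "jaw": 255},
    {"rot": [0, 0, 0], "offset": [0.042, -0.012, -0.006], "jaw": 255}
  ]
}}

```text
t: 6.2
tool_pos: [0.7075, 0.0566, 0.144]
eef_rot: [-0.058, 0.879, -0.115, -0.458]
wrist_force: [1.0, 0.2, 0.9]
gripper_width: 0.0001
```

```bash
sed -i 's/2.npz/3.npz/;s/}2.png/}3.png/' arc.py; python3 arc.py
```

```text
[0.70746705 0.05656344 0.14396678] [ 0.519 -0.119 -0.54   0.607 -0.788  0.437] [0.96598433 0.18514249 0.87457275]
[ 0.2  -0.08 -0.56]
0.85 [-0.085, 0.025, -0.015]
0.95 [-0.079, 0.023, -0.01]
1.05 [-0.072, 0.021, -0.005]
1.15 [-0.065, 0.019, -0.001]
1.25 [-0.058, 0.017, 0.002]
1.35 [-0.05, 0.015, 0.004]
1.45 [-0.043, 0.013, 0.006]
1.55 [-0.035, 0.011, 0.007]
1.65 [-0.027, 0.009, 0.007]
1.75 [-0.019, 0.006, 0.006]
1.85 [-0.011, 0.004, 0.004]
1.95 [-0.003, 0.002, 0.002]
2.05 [0.004, 0.0, -0.002]
```

View pics/side3.png

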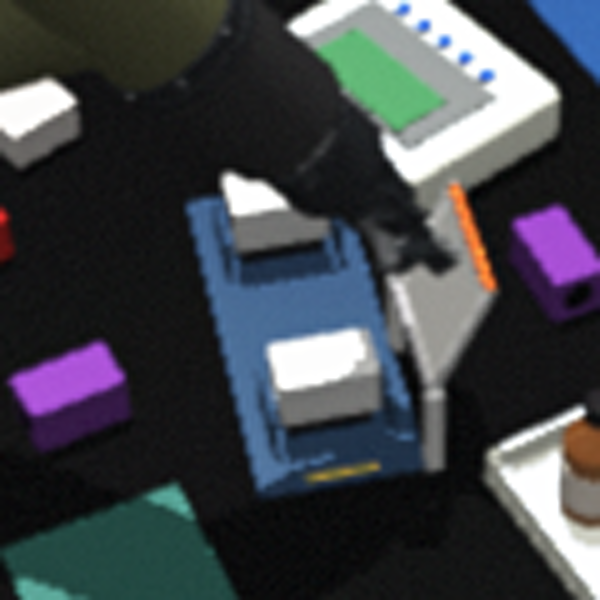

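{"op": "jog_arm", "data": {
  "series": [
    {"rot": [0, 0, 0], "offset": [0.002, 0, -0.001], "jaw": 255},
    {"rot": [0, 0, 0], "offset": [0.004, -0.001, -0.002], "jaw": 255},
    {"rot": [0, 0, 0], "offset": [0.006, -0.002, -0.003], "jaw": 255},
    {"rot": [0, 0, 0], "offset": [0.006, -0.002, -0.003], "jaw": 255}
  ]
}}

```text
t: 6.7
tool_pos: [0.7115, 0.0558, 0.1426]
eef_rot: [-0.058, 0.879, -0.115, -0.459]
wrist_force: [-42.5, 11.6, 17.3]
gripper_width: -0.0001
```

```bash
cat > cov.py <<'E'
from rig import *
from h import *
import sys
c=read_camera("side");np.savez("cov.npz",**c);W=cloud(c)
H,Sx,V=cv2.split(cv2.cvtColor(c["frame"],cv2.COLOR_BGR2HSV))
o=(H>5)&(H<20)&(Sx>120)&(V>120);o[:,:255]=0;o[:,310:]=0;o[:120]=0;o[185:]=0
P=np.nanmean(W[o],0);h=S(.064,0,.074);d=P-h
print(P,o.sum(),"theta",np.arctan2(d[2],-d@ex)); print(sense()["wrist_force"],sense()["tool_pos"])
E
python3 cov.py
```

```text
[0.73046983 0.05912121 0.15122827] 60 theta 2.097801095685452
[-42.03800804  10.04271691  16.61039695] [0.71151431 0.05581277 0.1426014 ]
```

{"op": "jog_arm", "data": {
  "series": [
    {"rot": [0, 0, 0], "offset": [-0.02, 0.005, 0.003], "jaw": 255},
    {"rot": [0, 0, 0], "offset": [-0.05, 0.014, 0.02], "jaw": 255},
    {"rot": [0, 0, 0], "offset": [-0.08, 0.022, 0.05], "jaw": 150},
    {"rot": [0, 0, 0], "offset": [-0.1, 0.028, 0.06], "jaw": 0},
    {"rot": [0, 0, 0], "offset": [-0.1, 0.028, 0.06], "jaw": 0}
  ]
}}

```text
t: 7.25
tool_pos: [0.6111, 0.0853, 0.2061]
eef_rot: [-0.059, 0.88, -0.113, -0.457]
wrist_force: [-0.2, 1.3, 0.8]
gripper_width: 0.0434
```

```bash
python3 cov.py; python3 - <<'E'
from rig import *
from h import *
s=sense();print(s["qpos"].round(3))
Rt=toolR(np.array([0,0,-1]),-ey)
for z in(.15,.025):print(delta(s,S(0,0,z),Rt))
E
```

```text
[0.72904121 0.05875181 0.15387223] 59 theta 2.071042557598038
[ 0.23179429 -0.68205748 -0.15162399] [0.61137934 0.08479029 0.20425384]
[ 0.695 -0.39  -0.648  0.585 -1.012  0.379]
(array([ 0.0121, -0.0038, -0.0543]), array([ 9.17, 33.81, -0.67]))
(array([ 0.0121, -0.0038, -0.1793]), array([ 9.17, 33.81, -0.67]))
```

{"op": "jog_arm", "data": {
  "series": [
    {"rot": [2, 7.5, 0], "offset": [0.003, -0.001, -0.01], "jaw": 0},
    {"rot": [4, 15, 0], "offset": [0.005, -0.001, -0.02], "jaw": 0},
    {"rot": [6, 22.5, -0.3], "offset": [0.008, -0.002, -0.03], "jaw": 0},
    {"rot": [8, 30, -0.5], "offset": [0.01, -0.003, -0.04], "jaw": 0},
    {"rot": [9.2, 33.8, -0.7], "offset": [0.012, -0.004, -0.054], "jaw": 0},
    {"rot": [9.2, 33.8, -0.7], "offset": [0.012, -0.004, -0.054], "jaw": 0}
  ]
}}

```text
t: 7.9
tool_pos: [0.6241, 0.0794, 0.1448]
eef_rot: [0.096, -0.698, 0.097, 0.703]
wrist_force: [0.4, 0.0, -1.1]
gripper_width: 0.0853
```

```bash
python3 - <<'E'
from rig import *
from h import *
s=sense();print(s["qpos"].round(3),s["gripper_width"])
Rt=toolR(np.array([0,0,-1]),-ey)
for z in(.15,.025):print(delta(s,S(0,0,z),Rt))
for n in("side","top"):
    c=read_camera(n)
    sl=(slice(150,225),slice(150,262)) if n=="top" else (slice(100,220),slice(180,300))
    cv2.imwrite(f"pics/{n}4.png",cv2.resize(c["frame"][sl],None,fx=5,fy=5,interpolation=cv2.INTER_CUBIC))
E
```

```text
[ 0.442  0.131  0.026 -0.003 -1.473  0.856] 0.08527905315834398
(array([-0.0006,  0.0016,  0.0052]), array([ 0.02, -0.47,  0.25]))
(array([-0.0006,  0.0016, -0.1198]), array([ 0.02, -0.47,  0.25]))
```

View pics/side4.png

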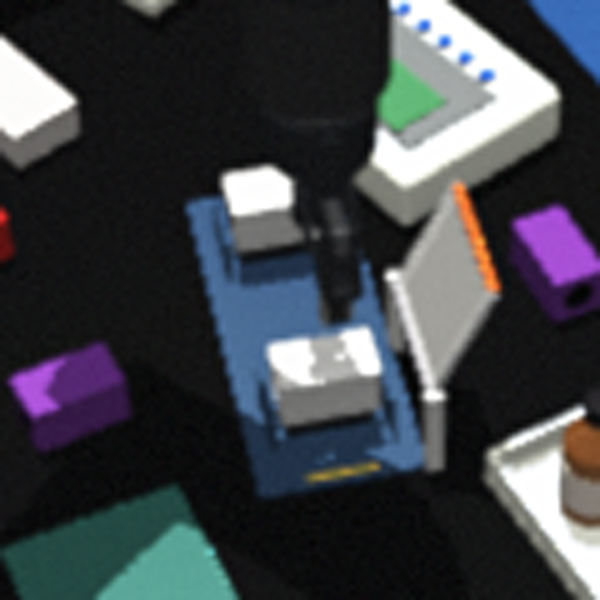

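View pics/top4.png

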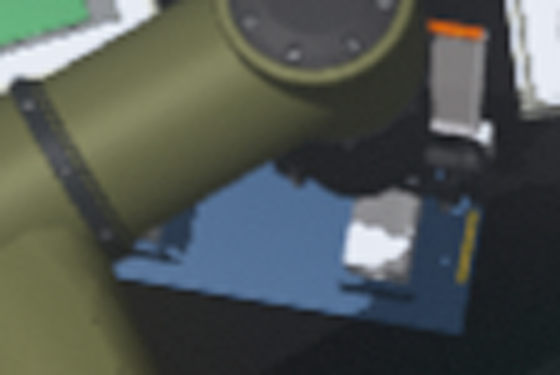

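{"op": "jog_arm", "data": {
  "series": [
    {"rot": [0, -0.4, 0.2], "offset": [-0.001, 0.002, -0.03], "jaw": 0},
    {"rot": [0, -0.4, 0.2], "offset": [-0.001, 0.002, -0.06], "jaw": 0},
    {"rot": [0, -0.4, 0.2], "offset": [-0.001, 0.002, -0.08], "jaw": 0},
    {"rot": [0, -0.4, 0.2], "offset": [-0.001, 0.002, -0.1], "jaw": 0},
    {"rot": [0, -0.4, 0.2], "offset": [-0.001, 0.002, -0.11], "jaw": 0},
    {"rot": [0, -0.4, 0.2], "offset": [-0.001, 0.002, -0.12], "jaw": 0},
    {"rot": [0, -0.4, 0.2], "offset": [-0.001, 0.002, -0.12], "jaw": 0}
  ]
}}

```text
t: 8.7
tool_pos: [0.6221, 0.0818, 0.0273]
eef_rot: [-0.094, 0.702, -0.095, -0.699]
wrist_force: [-0.4, -0.4, -0.1]
gripper_width: 0.0853
```

{"op": "jog_arm", "data": {
  "series": [
    {"rot": [0, 0, 0], "offset": [0, 0, 0], "jaw": 80},
    {"rot": [0, 0, 0], "offset": [0, 0, 0], "jaw": 100},
    {"rot": [0, 0, 0], "offset": [0, 0, 0], "jaw": 120},
    {"rot": [0, 0, 0], "offset": [0, 0, 0], "jaw": 140},
    {"rot": [0, 0, 0], "offset": [0, 0, 0], "jaw": 255},
    {"rot": [0, 0, 0], "offset": [0, 0, 0], "jaw": 255},
    {"rot": [0, 0, 0], "offset": [0, 0, 0], "jaw": 255},
    {"rot": [0, 0, 0], "offset": [0, 0, 0], "jaw": 255}
  ],
  "force": 60
}}

```text
t: 9.5
tool_pos: [0.6227, 0.0819, 0.0283]
eef_rot: [-0.094, 0.703, -0.094, -0.699]
wrist_force: [-1.5, 0.7, 5.5]
gripper_width: 0.0393
```

```bash
python3 - <<'E'
from rig import *
print({k:v.round(3) if hasattr(v,'round') else v for k,v in sense().items()})
E
```

```text
{'t': 9.5, 'qpos': array([ 0.451,  0.178, -0.142,  0.004, -1.247,  0.851]), 'joint_vel': array([ 0.   ,  0.   ,  0.001,  0.002, -0.002,  0.001]), 'tau': array([-1.5700e-01, -3.8890e+01,  3.0588e+01,  5.8270e+00,  2.7500e-01,
        2.3000e-02]), 'tool_pos': array([0.623, 0.082, 0.028]), 'eef_rot': array([-0.094,  0.703, -0.094, -0.699]), 'wrist_force': array([-1.541,  0.667,  5.55 ]), 'torque': array([ 0.136,  0.379, -0.029]), 'gripper_width': 0.039342387725832074}
```

{"op": "jog_arm", "data": {
  "series": [
    {"rot": [0, 0, 0], "offset": [0, 0, 0.005], "jaw": 255},
    {"rot": [0, 0, 0], "offset": [0, 0, 0.02], "jaw": 255},
    {"rot": [0, 0, 0], "offset": [0, 0, 0.05], "jaw": 255},
    {"rot": [0, 0, 0], "offset": [-0.005, 0, 0.08], "jaw": 255},
    {"rot": [0, 0, 0], "offset": [-0.02, 0, 0.11], "jaw": 255},
    {"rot": [0, 0, 0], "offset": [-0.05, -0.01, 0.13], "jaw": 255},
    {"rot": [0, 0, 0], "offset": [-0.08, -0.02, 0.15], "jaw": 255},
    {"rot": [0, 0, 0], "offset": [-0.08, -0.02, 0.15], "jaw": 255}
  ]
}}

```text
t: 10.3
tool_pos: [0.542, 0.0612, 0.1838]
eef_rot: [-0.095, 0.705, -0.093, -0.696]
wrist_force: [-0.2, -0.8, -1.0]
gripper_width: 0.0392
```

```bash
python3 - <<'E'
from rig import *
from h import *
s=sense();print(s["qpos"].round(3),s["gripper_width"],s["wrist_force"])
G=np.array([.6018,-.2412,0]);a=np.radians(78.7);gy=np.array([np.cos(a),np.sin(a),0]);gx=np.array([gy[1],-gy[0],0])
Rt=toolR(np.array([0,0,-1]),-gx)   # candidate
Rt2=toolR(np.array([0,0,-1]),gx)
p=G+gy*.11+[0,0,.0453]
print(p,delta(s,p,Rt),delta(s,p,Rt2))
for n in("side","top"):
    c=read_camera(n);np.savez(n+"5.npz",**c)
    sl=(slice(150,275),slice(150,350)) if n=="top" else (slice(100,220),slice(180,300))
    cv2.imwrite(f"pics/{n}5.png",cv2.resize(c["frame"][sl],None,fx=4,fy=4,interpolation=cv2.INTER_CUBIC))
E
```

```text
[ 0.485 -0.118 -0.157  0.005 -1.52   0.819] 0.03917968996333473 [-0.19811226 -0.82985154 -1.01090614]
[ 0.62335408 -0.13333239  0.0453    ] (array([ 0.0814, -0.1946, -0.1385]), array([  0.51,   0.61, -86.  ])) (array([ 0.0814, -0.1946, -0.1385]), array([-0.62,  0.52, 94.  ]))
```

View pics/side5.png

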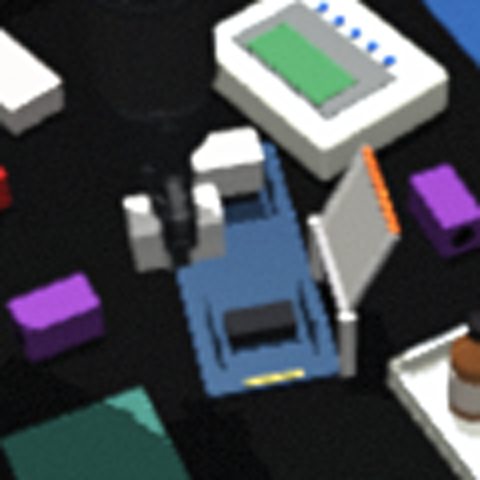

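View pics/top5.png

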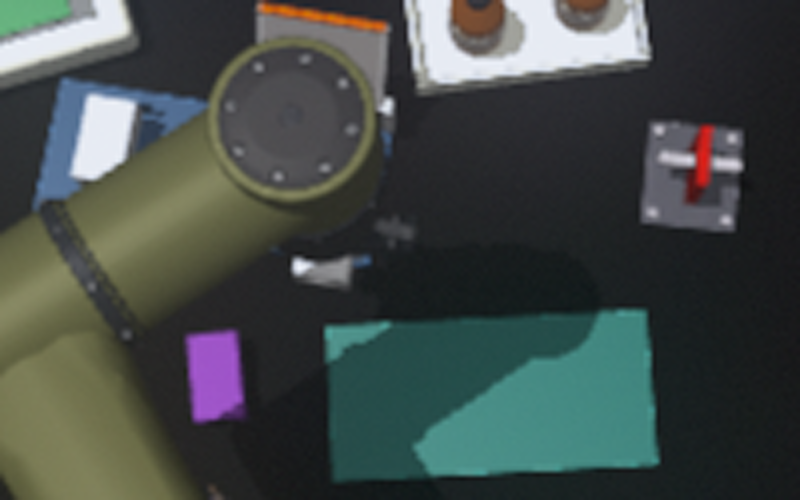

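{"op": "jog_arm", "data": {
  "series": [
    {"rot": [0, 0, -8], "offset": [0.005, -0.02, 0], "jaw": 255},
    {"rot": [0, 0, -16], "offset": [0.01, -0.04, 0], "jaw": 255},
    {"rot": [0, 0, -24], "offset": [0.02, -0.06, 0], "jaw": 255},
    {"rot": [0, 0, -32], "offset": [0.03, -0.08, 0], "jaw": 255},
    {"rot": [0.1, 0.1, -40], "offset": [0.04, -0.1, 0], "jaw": 255},
    {"rot": [0.2, 0.2, -48], "offset": [0.05, -0.12, 0], "jaw": 255},
    {"rot": [0.3, 0.3, -56], "offset": [0.06, -0.14, 0], "jaw": 255},
    {"rot": [0.4, 0.4, -64], "offset": [0.07, -0.16, 0], "jaw": 255},
    {"rot": [0.5, 0.5, -72], "offset": [0.081, -0.18, 0], "jaw": 255},
    {"rot": [0.5, 0.6, -80], "offset": [0.081, -0.195, -0.02], "jaw": 255},
    {"rot": [0.5, 0.6, -86], "offset": [0.081, -0.195, -0.04], "jaw": 255},
    {"rot": [0.5, 0.6, -86], "offset": [0.081, -0.195, -0.04], "jaw": 255}
  ]
}}

```text
t: 11.6
tool_pos: [0.6217, -0.1331, 0.1338]
eef_rot: [0.546, -0.444, 0.549, 0.452]
wrist_force: [-0.4, 0.1, -3.4]
gripper_width: 0.0393
```

```bash
cat > g.py <<'E'
from rig import *
from h import *
import sys
s=sense();print(s["qpos"].round(3),s["gripper_width"],s["wrist_force"].round(2),s["tool_pos"].round(4))
G=np.array([.6018,-.2412,0]);a=np.radians(78.7);gy=np.array([np.cos(a),np.sin(a),0]);gx=np.array([gy[1],-gy[0],0])
Rt=toolR(np.array([0,0,-1]),-gx)
d=s["tool_pos"]-G;print("gauge frame tcp",(d@gx).round(4),(d@gy).round(4),d[2].round(4),"gx",gx.round(3),"gy",gy.round(3))
for k in(.11,.075,.05,.045,-.11):
    print(k,*delta(s,G+gy*k+[0,0,.0453],Rt))
if len(sys.argv)>1:
  for n in("side","top"):
    c=read_camera(n);np.savez(n+sys.argv[1]+".npz",**c)
    sl=(slice(160,225),slice(260,360)) if n=="top" else (slice(200,290),slice(220,330))
    cv2.imwrite(f"pics/{n}{sys.argv[1]}.png",cv2.resize(c["frame"][sl],None,fx=6,fy=6,interpolation=cv2.INTER_CUBIC))
E
python3 g.py 6
```

```text
[ 0.1    0.155  0.033 -0.007 -1.459 -0.298] 0.0393320105090639 [-0.39  0.08 -3.39] [ 0.6217 -0.1331  0.1338]
gauge frame tcp -0.0017 0.1099 0.1338 gx [ 0.981 -0.196  0.   ] gy [0.196 0.981 0.   ]
0.11 [ 0.0017 -0.0003 -0.0885] [-0.33 -0.6   0.12]
0.075 [-0.0052 -0.0346 -0.0885] [-0.33 -0.6   0.12]
0.05 [-0.0101 -0.0591 -0.0885] [-0.33 -0.6   0.12]
0.045 [-0.011  -0.064  -0.0885] [-0.33 -0.6   0.12]
-0.11 [-0.0414 -0.216  -0.0885] [-0.33 -0.6   0.12]
```

View pics/side6.png

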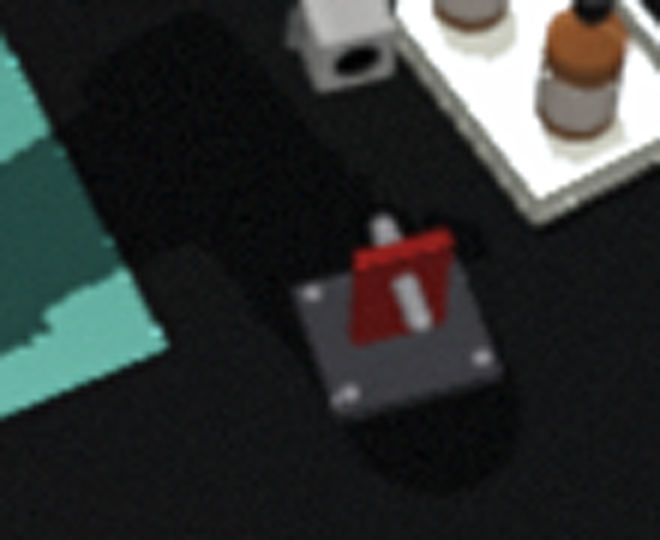

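View pics/top6.png

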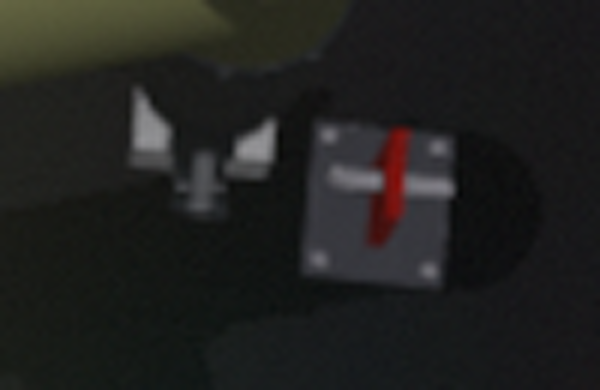

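{"op": "jog_arm", "data": {
  "series": [
    {"rot": [-0.3, -0.6, 0], "offset": [0.002, 0, -0.04], "jaw": 255},
    {"rot": [-0.3, -0.6, 0], "offset": [0.002, 0, -0.075], "jaw": 255},
    {"rot": [-0.3, -0.6, 0], "offset": [0.002, 0, -0.0885], "jaw": 255},
    {"rot": [-0.3, -0.6, 0], "offset": [0.002, 0, -0.0885], "jaw": 255},
    {"rot": [-0.3, -0.6, 0], "offset": [0.002, 0, -0.0885], "jaw": 255}
  ]
}}

```text
t: 12.2
tool_pos: [0.6267, -0.1332, 0.0527]
eef_rot: [0.548, -0.452, 0.544, 0.447]
wrist_force: [0.5, -0.1, -1.9]
gripper_width: 0.0396
```

```bash
python3 g.py 7
```

```text
[ 0.104  0.188 -0.083  0.003 -1.29  -0.298] 0.03957776364791268 [ 0.48 -0.05 -1.89] [ 0.6267 -0.1332  0.0527]
gauge frame tcp 0.0033 0.1108 0.0527 gx [ 0.981 -0.196  0.   ] gy [0.196 0.981 0.   ]
0.11 [-0.0034 -0.0001 -0.0074] [ 0.13  0.55 -0.26]
0.075 [-0.0102 -0.0345 -0.0074] [ 0.13  0.55 -0.26]
0.05 [-0.0151 -0.059  -0.0074] [ 0.13  0.55 -0.26]
0.045 [-0.0161 -0.0639 -0.0074] [ 0.13  0.55 -0.26]
-0.11 [-0.0465 -0.2159 -0.0074] [ 0.13  0.55 -0.26]
```

View pics/side7.png

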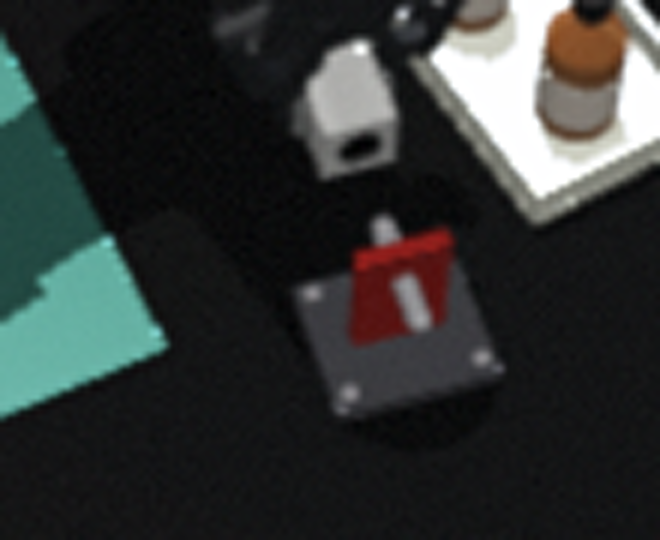

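View pics/top7.png

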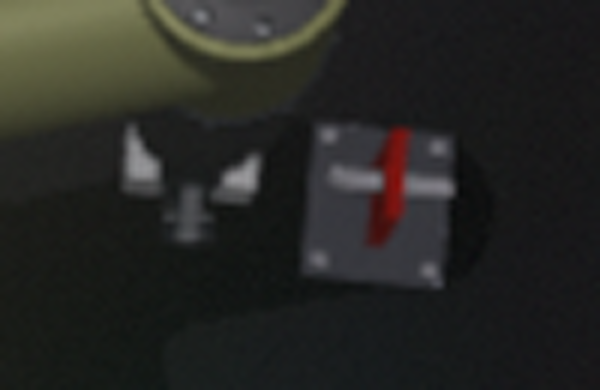

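{"op": "jog_arm", "data": {
  "series": [
    {"rot": [0.1, 0.5, -0.2], "offset": [-0.0035, 0, -0.0075], "jaw": 255},
    {"rot": [0.1, 0.5, -0.2], "offset": [-0.0035, 0, -0.0075], "jaw": 255},
    {"rot": [0.1, 0.5, -0.2], "offset": [-0.0065, -0.0145, -0.0075], "jaw": 255},
    {"rot": [0.1, 0.5, -0.2], "offset": [-0.0083, -0.0248, -0.0075], "jaw": 255},
    {"rot": [0.1, 0.5, -0.2], "offset": [-0.0083, -0.0248, -0.0075], "jaw": 255},
    {"rot": [0.1, 0.5, -0.2], "offset": [-0.0083, -0.0248, -0.0075], "jaw": 255}
  ]
}}

```text
t: 12.9
tool_pos: [0.6186, -0.1586, 0.0458]
eef_rot: [0.548, -0.449, 0.546, 0.448]
wrist_force: [0.5, -0.1, -2.4]
gripper_width: 0.0395
```

```bash
python3 g.py 8
```

```text
[ 0.062  0.194 -0.088  0.    -1.286 -0.26 ] 0.039498600002850194 [ 0.48 -0.07 -2.45] [ 0.6186 -0.1586  0.0458]
gauge frame tcp 0.0003 0.0843 0.0458 gx [ 0.981 -0.196  0.   ] gy [0.196 0.981 0.   ]
0.11 [ 0.0047  0.0252 -0.0005] [0.   0.14 0.04]
0.075 [-0.0021 -0.0091 -0.0005] [0.   0.14 0.04]
0.05 [-0.007  -0.0336 -0.0005] [0.   0.14 0.04]
0.045 [-0.008  -0.0385 -0.0005] [0.   0.14 0.04]
-0.11 [-0.0384 -0.1905 -0.0005] [0.   0.14 0.04]
```

View pics/side8.png

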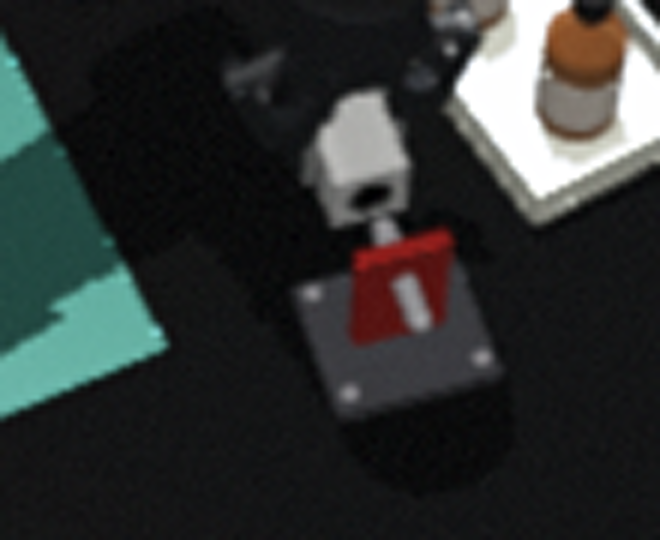

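View pics/top8.png

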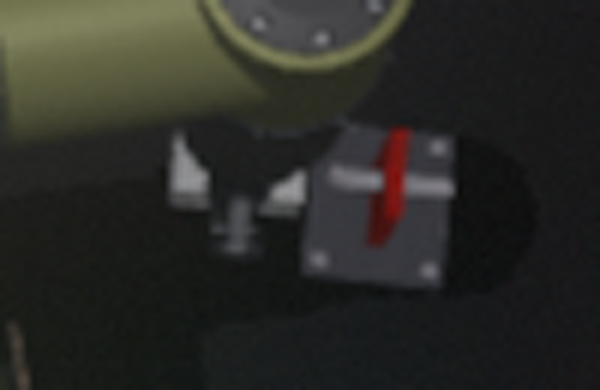

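{"op": "jog_arm", "data": {
  "series": [
    {"rot": [0, 0.1, 0], "offset": [-0.001, -0.005, 0], "jaw": 255},
    {"rot": [0, 0.1, 0], "offset": [-0.002, -0.01, 0], "jaw": 255},
    {"rot": [0, 0.1, 0], "offset": [-0.003, -0.0135, 0], "jaw": 255},
    {"rot": [0, 0.1, 0], "offset": [-0.0034, -0.016, 0], "jaw": 255},
    {"rot": [0, 0.1, 0], "offset": [-0.0036, -0.0175, 0], "jaw": 255}
  ]
}}

```text
t: 13.5
tool_pos: [0.6156, -0.1727, 0.0457]
eef_rot: [0.548, -0.448, 0.545, 0.449]
wrist_force: [-1.5, 17.3, 1.2]
gripper_width: 0.0391
```

```bash
python3 g.py
```

```text
[ 0.036  0.198 -0.082 -0.005 -1.289 -0.231] 0.039113254065903394 [-1.47 17.27  1.22] [ 0.6156 -0.1727  0.0457]
gauge frame tcp 0.0001 0.0698 0.0457 gx [ 0.981 -0.196  0.   ] gy [0.196 0.981 0.   ]
0.11 [ 0.0078  0.0394 -0.0004] [-0.26  0.1  -0.05]
0.075 [ 0.0009  0.0051 -0.0004] [-0.26  0.1  -0.05]
0.05 [-0.004  -0.0194 -0.0004] [-0.26  0.1  -0.05]
0.045 [-0.005  -0.0243 -0.0004] [-0.26  0.1  -0.05]
-0.11 [-0.0354 -0.1763 -0.0004] [-0.26  0.1  -0.05]
```

```bash
python3 - <<'E'
from h import *
t=load("top0.npz")
print(ray(t,(412,186),.19),ray(t,(403,196),.05),ray(t,(388,240),.03))
E
```

```text
[ 0.5620297 -0.4862086  0.19     ] [ 0.55969266 -0.49899065  0.05      ] [ 0.42170259 -0.43265923  0.03      ]
```

{"op": "jog_arm", "data": {
  "series": [
    {"rot": [0, 0, 0], "offset": [0.002, 0.01, 0], "jaw": 255},
    {"rot": [0, 0, 0], "offset": [0.006, 0.03, 0], "jaw": 255},
    {"rot": [0, 0, 0], "offset": [0.008, 0.04, 0.03], "jaw": 255},
    {"rot": [0, 0, 0], "offset": [0.008, 0.04, 0.07], "jaw": 255},
    {"rot": [0, 0, 0], "offset": [0.008, 0.04, 0.1], "jaw": 255},
    {"rot": [0, 0, 0], "offset": [0.002, 0.01, 0.11], "jaw": 255},
    {"rot": [0, 0, 0], "offset": [-0.005, -0.03, 0.11], "jaw": 255},
    {"rot": [0, 0, 0], "offset": [-0.013, -0.07, 0.11], "jaw": 255},
    {"rot": [0, 0, 0], "offset": [-0.02, -0.11, 0.11], "jaw": 255},
    {"rot": [0, 0, 0], "offset": [-0.028, -0.15, 0.11], "jaw": 255},
    {"rot": [0, 0, 0], "offset": [-0.0354, -0.176, 0.11], "jaw": 255},
    {"rot": [0, 0, 0], "offset": [-0.0354, -0.176, 0.11], "jaw": 255}
  ]
}}

```text
t: 14.7
tool_pos: [0.5787, -0.3521, 0.1552]
eef_rot: [0.548, -0.447, 0.547, 0.448]
wrist_force: [-0.3, 0.3, -2.2]
gripper_width: 0.0391
```

```bash
python3 g.py 9
```

```text
[-0.254  0.25   0.179 -0.004 -1.501  0.054] 0.03905568958379212 [-0.26  0.27 -2.2 ] [ 0.5787 -0.3521  0.1552]
gauge frame tcp -0.001 -0.1132 0.1552 gx [ 0.981 -0.196  0.   ] gy [0.196 0.981 0.   ]
0.11 [ 0.0447  0.2187 -0.1099] [-0.21  0.02  0.19]
0.075 [ 0.0378  0.1844 -0.1099] [-0.21  0.02  0.19]
0.05 [ 0.0329  0.1599 -0.1099] [-0.21  0.02  0.19]
0.045 [ 0.032   0.155  -0.1099] [-0.21  0.02  0.19]
-0.11 [ 0.0016  0.003  -0.1099] [-0.21  0.02  0.19]
```

View pics/side9.png

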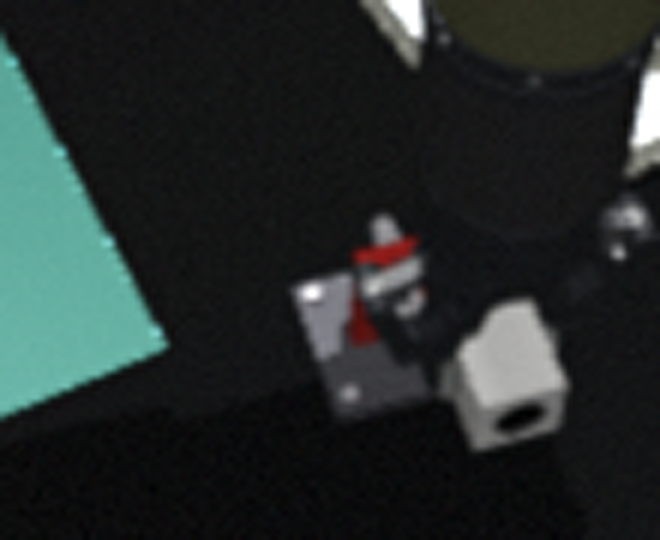

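{"op": "jog_arm", "data": {
  "series": [
    {"rot": [-0.2, 0, 0.2], "offset": [0.001, 0.003, -0.04], "jaw": 255},
    {"rot": [-0.2, 0, 0.2], "offset": [0.001, 0.003, -0.08], "jaw": 255},
    {"rot": [-0.2, 0, 0.2], "offset": [0.001, 0.003, -0.11], "jaw": 255},
    {"rot": [-0.2, 0, 0.2], "offset": [0.001, 0.003, -0.11], "jaw": 255},
    {"rot": [-0.2, 0, 0.2], "offset": [0.001, 0.003, -0.11], "jaw": 255},
    {"rot": [-0.2, 0, 0.2], "offset": [0.001, 0.003, -0.11], "jaw": 255}
  ]
}}

```text
t: 15.4
tool_pos: [0.5826, -0.3466, 0.0487]
eef_rot: [0.547, -0.451, 0.545, 0.448]
wrist_force: [-0.2, -0.2, -1.5]
gripper_width: 0.0394
```

```bash
sed -i 's/(.11,.075,.05,.045,-.11)/(-.085,-.075,-.067,-.05,-.047)/' g.py; python3 g.py
```

```text
[-0.243  0.289  0.029  0.    -1.306  0.049] 0.03940593515469025 [-0.2  -0.2  -1.51] [ 0.5826 -0.3466  0.0487]
gauge frame tcp 0.0018 -0.1071 0.0487 gx [ 0.981 -0.196  0.   ] gy [0.196 0.981 0.   ]
-0.085 [ 0.0025  0.022  -0.0034] [ 0.08  0.3  -0.22]
-0.075 [ 0.0045  0.0318 -0.0034] [ 0.08  0.3  -0.22]
-0.067 [ 0.0061  0.0397 -0.0034] [ 0.08  0.3  -0.22]
-0.05 [ 0.0094  0.0564 -0.0034] [ 0.08  0.3  -0.22]
-0.047 [ 0.01    0.0593 -0.0034] [ 0.08  0.3  -0.22]
```

{"op": "jog_arm", "data": {
  "series": [
    {"rot": [0.1, 0.3, -0.2], "offset": [-0.001, 0.005, -0.0035], "jaw": 255},
    {"rot": [0.1, 0.3, -0.2], "offset": [0.001, 0.015, -0.0035], "jaw": 255},
    {"rot": [0.1, 0.3, -0.2], "offset": [0.0025, 0.022, -0.0035], "jaw": 255},
    {"rot": [0.1, 0.3, -0.2], "offset": [0.0025, 0.022, -0.0035], "jaw": 255},
    {"rot": [0.1, 0.3, -0.2], "offset": [0.0035, 0.027, -0.0035], "jaw": 255},
    {"rot": [0.1, 0.3, -0.2], "offset": [0.0045, 0.032, -0.0035], "jaw": 255},
    {"rot": [0.1, 0.3, -0.2], "offset": [0.0055, 0.036, -0.0035], "jaw": 255},
    {"rot": [0.1, 0.3, -0.2], "offset": [0.0061, 0.0397, -0.0035], "jaw": 255},
    {"rot": [0.1, 0.3, -0.2], "offset": [0.0061, 0.0397, -0.0035], "jaw": 255}
  ]
}}

```text
t: 16.3
tool_pos: [0.5889, -0.3063, 0.0452]
eef_rot: [0.547, -0.448, 0.546, 0.449]
wrist_force: [0.0, -0.2, -2.7]
gripper_width: 0.0392
```

```bash
python3 g.py
```

```text
[-1.790e-01  2.610e-01 -1.100e-02 -1.000e-03 -1.299e+00 -1.700e-02] 0.03916280179453134 [ 0.03 -0.21 -2.72] [ 0.5889 -0.3063  0.0452]
gauge frame tcp 0.0001 -0.0664 0.0452 gx [ 0.981 -0.196  0.   ] gy [0.196 0.981 0.   ]
-0.085 [-0.0037 -0.0182  0.0001] [-0.03 -0.   -0.06]
-0.075 [-0.0018 -0.0084  0.0001] [-0.03 -0.   -0.06]
-0.067 [-0.0002 -0.0006  0.0001] [-0.03 -0.   -0.06]
-0.05 [0.0031 0.0161 0.0001] [-0.03 -0.   -0.06]
-0.047 [0.0037 0.0191 0.0001] [-0.03 -0.   -0.06]
```

{"op": "jog_arm", "data": {
  "series": [
    {"rot": [0, 0, 0], "offset": [0.0008, 0.004, 0], "jaw": 255},
    {"rot": [0, 0, 0], "offset": [0.0016, 0.008, 0], "jaw": 255},
    {"rot": [0, 0, 0], "offset": [0.0024, 0.012, 0], "jaw": 255},
    {"rot": [0, 0, 0], "offset": [0.0032, 0.016, 0], "jaw": 255},
    {"rot": [0, 0, 0], "offset": [0.0039, 0.02, 0], "jaw": 255},
    {"rot": [0, 0, 0], "offset": [0.0039, 0.02, 0], "jaw": 255},
    {"rot": [0, 0, 0], "offset": [0.0039, 0.02, 0], "jaw": 255}
  ]
}}

```text
t: 17.0
tool_pos: [0.5928, -0.2862, 0.0453]
eef_rot: [0.547, -0.449, 0.546, 0.449]
wrist_force: [-0.2, -0.1, -3.0]
gripper_width: 0.0394
```

```bash
python3 g.py 10
```

```text
[-0.147  0.247 -0.028 -0.    -1.296 -0.049] 0.03936841643219723 [-0.2  -0.15 -3.  ] [ 0.5928 -0.2862  0.0453]
gauge frame tcp 0.0 -0.0459 0.0453 gx [ 0.981 -0.196  0.   ] gy [0.196 0.981 0.   ]
-0.085 [-0.0077 -0.0383  0.    ] [-0.03  0.   -0.07]
-0.075 [-0.0057 -0.0285  0.    ] [-0.03  0.   -0.07]
-0.067 [-0.0042 -0.0207  0.    ] [-0.03  0.   -0.07]
-0.05 [-0.0008 -0.004   0.    ] [-0.03  0.   -0.07]
-0.047 [-0.0002 -0.001   0.    ] [-0.03  0.   -0.07]
```

View pics/side10.png

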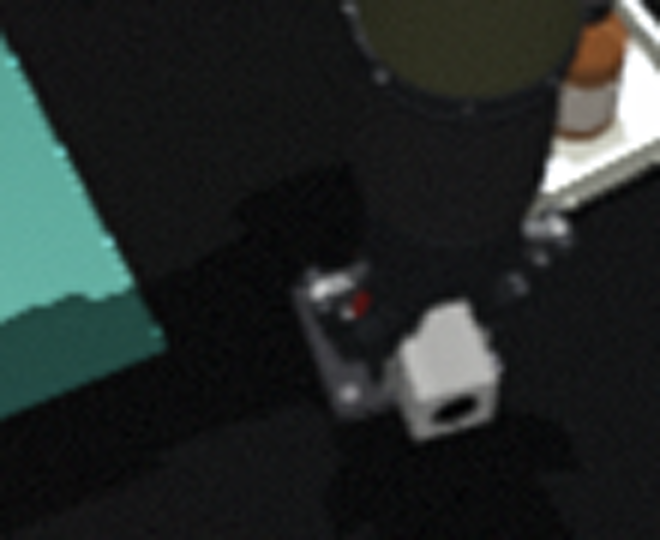

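View pics/top10.png

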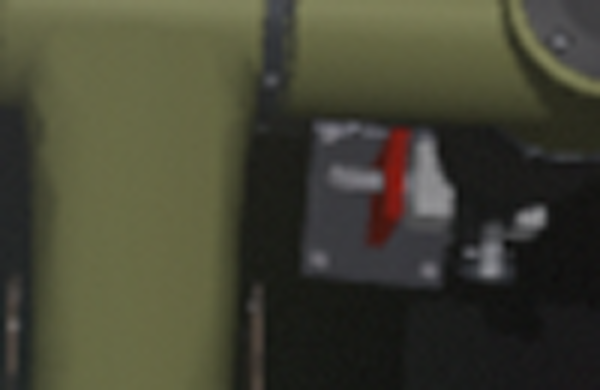

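{"op": "jog_arm", "data": {
  "series": [
    {"rot": [0, 0, 0], "offset": [-0.002, -0.01, 0], "jaw": 255},
    {"rot": [0, 0, 0], "offset": [-0.006, -0.03, 0], "jaw": 255},
    {"rot": [0, 0, 0], "offset": [-0.01, -0.05, 0], "jaw": 255},
    {"rot": [0, 0, 0], "offset": [-0.0132, -0.066, 0], "jaw": 255},
    {"rot": [0, 0, 0], "offset": [-0.0132, -0.066, 0.02], "jaw": 255},
    {"rot": [0, 0, 0], "offset": [-0.0132, -0.066, 0.06], "jaw": 255},
    {"rot": [0, 0, 0], "offset": [-0.0132, -0.066, 0.1], "jaw": 255},
    {"rot": [0, 0, 0], "offset": [-0.02, -0.06, 0.14], "jaw": 255},
    {"rot": [0, 0, 0], "offset": [-0.04, -0.04, 0.17], "jaw": 255},
    {"rot": [0, 0, 0], "offset": [-0.06, -0.01, 0.19], "jaw": 255},
    {"rot": [0, 0, 0], "offset": [-0.08, 0.02, 0.19], "jaw": 255},
    {"rot": [0, 0, 0], "offset": [-0.1, 0.06, 0.19], "jaw": 255}
  ]
}}

```text
t: 18.3
tool_pos: [0.4919, -0.2267, 0.236]
eef_rot: [0.548, -0.448, 0.547, 0.448]
wrist_force: [0.3, 2.2, -1.9]
gripper_width: 0.0394
```

{"op": "jog_arm", "data": {
  "series": [
    {"rot": [0, 0, 0], "offset": [0, 0.04, 0], "jaw": 255},
    {"rot": [0, 0, 0], "offset": [0, 0.08, 0], "jaw": 255},
    {"rot": [0, 0, 0], "offset": [0, 0.12, 0], "jaw": 255},
    {"rot": [0, 0, 0], "offset": [0, 0.16, 0], "jaw": 255},
    {"rot": [0, 0, 0], "offset": [0, 0.2, 0], "jaw": 255},
    {"rot": [0, 0, 0], "offset": [0, 0.24, 0.01], "jaw": 255},
    {"rot": [0, 0, 0], "offset": [0, 0.26, 0.01], "jaw": 255},
    {"rot": [0, 0, 0], "offset": [0, 0.26, 0.01], "jaw": 255}
  ]
}}

```text
t: 19.1
tool_pos: [0.492, 0.0352, 0.2464]
eef_rot: [0.547, -0.449, 0.546, 0.449]
wrist_force: [-1.1, -0.2, -2.8]
gripper_width: 0.0392
```

```bash
cat > f.py <<'E'
from rig import *
from h import *
import sys
s=sense();print(s["qpos"].round(3),s["gripper_width"],s["wrist_force"].round(2),s["tool_pos"].round(4))
a=np.radians(78.7);gy=np.array([np.cos(a),np.sin(a),0]);z=np.array([0,0,1.])
R=q2R(s["eef_rot"]).as_matrix();print("tool axes",R.round(3).tolist())
# hole direction in the tool frame = +-tool z ; tool down, y=-gx : z=x cross y
sg=np.sign(np.cross(-z,-np.array([gy[1],-gy[0],0]))@gy);hd=sg*R[:,2];print("hole dir",hd.round(3),"tilt deg",np.degrees(np.arccos(hd[2])).round(2))
y=R[:,1].copy();y[2]=0;y/=np.linalg.norm(y)
print("rotvec to hole up",((toolR(np.cross(y,sg*z),y))*Ro.from_matrix(R).inv()).as_rotvec(degrees=True).round(2))
for n in("side","top"):
    c=read_camera(n);cv2.imwrite(f"pics/{n}{sys.argv[1]}.png",c["frame"]);np.savez(n+sys.argv[1]+".npz",**c)
E
python3 f.py 11
```

```text
[ 0.481 -0.246 -0.153  0.    -1.662 -0.676] 0.03922537635412003 [-1.1  -0.24 -2.85] [0.492  0.0352 0.2464]
tool axes [[0.002, -0.981, 0.194], [0.001, 0.194, 0.981], [-1.0, -0.002, 0.001]]
hole dir [0.194 0.981 0.001] tilt deg 89.92
rotvec to hole up [ 8.823e+01 -1.737e+01  8.000e-02]
```

View pics/side11.png

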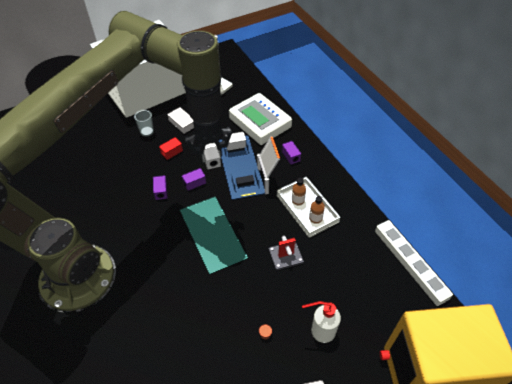

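View pics/top11.png

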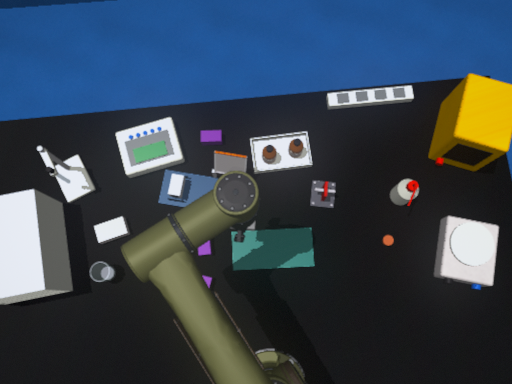

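{"op": "jog_arm", "data": {
  "series": [
    {"rot": [8, -1.6, 0], "offset": [0, 0, 0], "jaw": 255},
    {"rot": [16, -3.1, 0], "offset": [0, 0, 0], "jaw": 255},
    {"rot": [24, -4.7, 0], "offset": [0, 0, 0], "jaw": 255},
    {"rot": [32, -6.3, 0], "offset": [0, 0, 0], "jaw": 255},
    {"rot": [40, -7.9, 0], "offset": [0, 0, 0], "jaw": 255},
    {"rot": [40, -7.9, 0], "offset": [0, 0, 0], "jaw": 255}
  ]
}}

```text
t: 19.8
tool_pos: [0.4917, 0.0282, 0.2442]
eef_rot: [0.706, -0.26, 0.323, 0.574]
wrist_force: [-1.1, -1.8, -2.7]
gripper_width: 0.0391
```

```bash
python3 f.py 12
```

```text
[-0.101 -0.258 -0.09  -0.712 -1.631 -0.193] 0.039138222843783446 [-1.07 -1.84 -2.71] [0.4917 0.0282 0.2442]
tool axes [[0.132, -0.978, 0.158], [0.642, 0.206, 0.738], [-0.755, 0.004, 0.656]]
hole dir [0.158 0.738 0.656] tilt deg 49.02
rotvec to hole up [ 47.92 -10.32  -0.1 ]
```

View pics/side12.png

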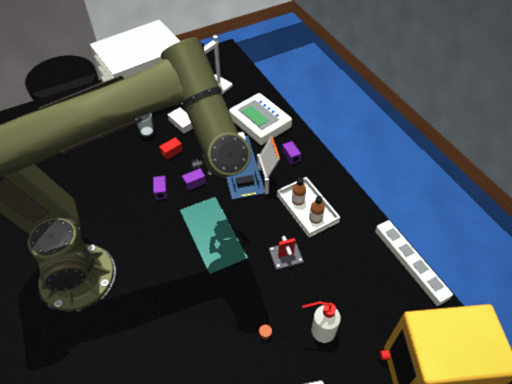

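As expected, the forearm goes up. The wrist now hides the insert at about (205,160), and everything around it is clear. I'll finish the turn.

{"op": "jog_arm", "data": {
  "series": [
    {"rot": [8, -1.7, 0], "offset": [0, 0, 0], "jaw": 255},
    {"rot": [16, -3.4, 0], "offset": [0, 0, 0], "jaw": 255},
    {"rot": [24, -5.1, 0], "offset": [0, 0, 0], "jaw": 255},
    {"rot": [32, -6.9, 0], "offset": [0, 0, 0], "jaw": 255},
    {"rot": [40, -8.6, 0], "offset": [0, 0, 0], "jaw": 255},
    {"rot": [48, -10.3, 0], "offset": [0, 0, -0.01], "jaw": 255},
    {"rot": [48, -10.3, 0], "offset": [0, 0, -0.01], "jaw": 255},
    {"rot": [48, -10.3, 0], "offset": [0, 0, -0.01], "jaw": 255}
  ]
}}

```text
t: 20.7
tool_pos: [0.492, 0.0305, 0.2347]
eef_rot: [0.775, -0.004, 0.003, 0.632]
wrist_force: [0.4, -1.1, -0.9]
gripper_width: 0.0394
```

```bash
python3 f.py 13
```

```text
[-0.593  0.074 -0.153 -1.468 -1.949  0.251] 0.039423129479185574 [ 0.45 -1.12 -0.87] [0.492  0.0305 0.2347]
tool axes [[0.201, -0.98, -0.001], [0.979, 0.201, 0.011], [-0.01, -0.003, 1.0]]
hole dir [-0.001  0.011  1.   ] tilt deg 0.61
rotvec to hole up [0.61 0.04 0.  ]
```

View pics/side13.png

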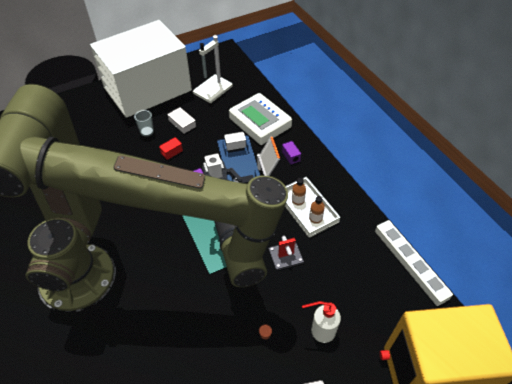

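View pics/top13.png

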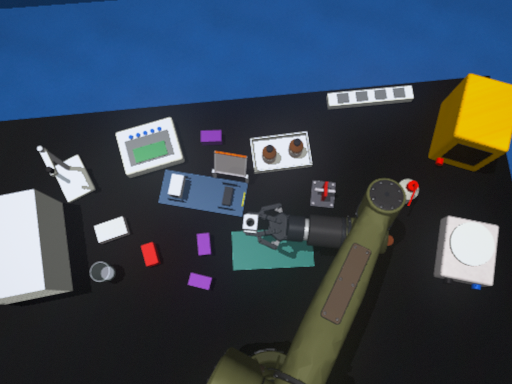

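```bash
python3 - <<'E'
from h import *
t=load("top13.npz");W=cloud(t)
print((W[215:232,243:260,2][::2,::1]*1000).round(0))
cv2.imwrite("pics/z.png",cv2.resize(t["frame"][150:250,150:290],None,fx=5,fy=5,interpolation=cv2.INTER_CUBIC))
E
python3 cov.py
```

```text
[[  0. 266. 273. 266. 269. 270. 272. 268. 250. 248. 248. 249. 243. 250.
  244. 251. 249.]
 [-11. 273. 271. 269. 266. 271. 273. 273. 270. 267. 268. 267. 269. 266.
  266. 269. 239.]
 [ -1. 271. 269. 269. 270. 259. 255. 254. 249. 253. 255. 270. 271. 267.
  273. 246. -11.]
 [  1. 275. 271. 266. 250. 229. 229. 232. 229. 235. 237. 242. 270. 266.
  269. 226.   1.]
 [  8. 271. 274. 264. 224. 234. 226. 231. 232. 227. 227. 232. 266. 269.
  268.   7.   6.]
 [269. 266. 271. 273. 271. 226. 234. 233. 229. 230. 229. 275. 266. 274.
  265.   4.   1.]
 [273. 265. 264. 274. 268. 266. 266. 268. 271. 269. 273. 271. 266. 269.
  261.  -2.   1.]
 [255. 260. 255. 258. 264. 267. 270. 273. 270. 271. 267. 272. 266. 269.
  245.  -4.  -6.]
 [  0. 243. 251. 250. 248. 252. 246. 243. 252. 246. 252. 249. 246. 245.
  219.   7.  -4.]]
[0.72906414 0.05868028 0.15387867] 59 theta 2.0714047054637055
[-0.05838744  0.17894084 -1.8238337 ] [0.49234501 0.03073615 0.2379878 ]
```

View pics/z.png

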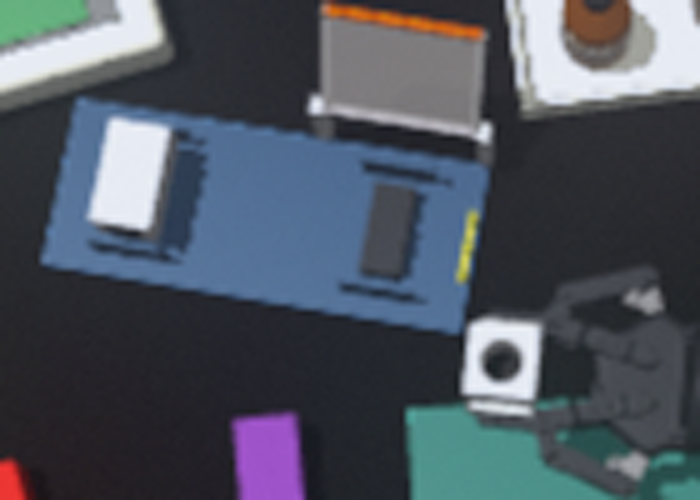

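{"op": "jog_arm", "data": {
  "series": [
    {"rot": [0, 0, 0], "offset": [0, 0, 0], "jaw": 255},
    {"rot": [0, 0, 0], "offset": [0, 0, 0], "jaw": 255},
    {"rot": [0, 0, 0], "offset": [0, 0, 0], "jaw": 255},
    {"rot": [0, 0, 0], "offset": [0, 0, 0], "jaw": 255},
    {"rot": [0, 0, 0], "offset": [0, 0, 0], "jaw": 255}
  ]
}}

```text
t: 21.35
tool_pos: [0.4923, 0.0307, 0.2379]
eef_rot: [0.775, -0.008, 0.001, 0.632]
wrist_force: [0.6, 0.9, -2.2]
gripper_width: 0.039
```

The depth image confirms the open end is on top: the rim is at about 270 mm and the bottom of the hole at about 230 mm. The arm is steady, the cover is back and the other insert is still in its place.

```bash
python3 - <<'E'
from rig import *
s=sense();print(abs(s["joint_vel"]).max(),s["gripper_width"],s["tool_pos"])
print(job_done())
E
```

```text
0.005589545464792233 0.03903938488520187 [0.49227216 0.03071074 0.23794081]
the job is handed in; nothing more can be done
None
```

The job is done and handed in at about 21 s of the 67 s allowed; no verdict came back.

- **Cover:** I pushed it back along its arc until it met the stop, at about 42 N of wrist force. It stayed there at about 2.07 rad by camera.
- **Finding the hole:** One end of the covered insert stopped dead on the left tip of the gauge pin, with 17 N at the face, so that end is closed. The other end slid over the right tip with no force, about 24 mm deep.
- **Final hold:** I turned the insert hole up. The tool was 0.6° off vertical in the last orientation check, and the insert's middle was about 0.235 m above the bench, slightly over the 20 cm asked. The last picture's depth shows the rim at about 270 mm and the hole bottom at about 230 mm. The grip was steady at 39 mm opening and the arm was nearly still.
- **Rest of the bench:** In the last picture the other insert still lies in the open place, and nothing else looks moved. I judged this by eye and did not measure it.

No check failed. One small disagreement is that the cover reads 2.07 rad where its stop is given as 2.0, probably camera or hinge-position error.

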